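Clear the bun slicer and test its hood switch

TASK

Get the bun slicer ready for its daily hood-switch test: take the sugar shaker and the marker off its deck and leave both in the aluminium tray, the marker lying flat and the shaker kept upright all the way and set down standing. Then test the switch under the hood: press its orange roller just until the switch clicks, keep it there for about a second without overtravel, and let it spring back. Leave the honey jar, the mug and the kaiser roll next to the tray where they are.

Things in the scene. Friction and masses are not known exactly. Their poses are not given: they have to be found in the camera images.
- slicer: White bun slicer, fixed, 310 mm wide (y). Origin on the worktop; -x is its open front, facing the robot's left. Steel deck x -120 to +60 mm, top at z 22; behind it an upright housing, front face at x +60, with 10 mm gussets at both ends (y -+149, x from +31). A hood reaches over the deck, full width, to x -25; underside z 260, top 286 mm. Lean in under it from the front, 35 to 45 deg.
- switch: Roller lever microswitch fixed on the deck under the hood. Black case 62 (x) x 26 (y) x 36 (z) mm, foot plate 74 x 30 x 4; origin at the centre of its underside, on the deck; +x points to the housing, as the slicer's (within 0.08 rad). The 48 mm lever hinges at x -26, z +40 mm about y and rises at 34 deg towards +x.
- roller (a point): Centre of the orange roller at the lever's free end: 18 mm in diameter, 16 mm long along the switch's y. At rest it is at x = +14, z = +67 mm in the switch's frame, and is pressed down and towards the housing, square to the lever.
- lever (a joint): Angle of the switch lever, rad: 0 at rest, grows as the roller is pressed. The switch clicks at 0.16 (roller pressed 7.7 mm); from 0.30 on (14.4 mm) it is overtravelled; 0.45 is the end stop. It springs back. The roller needs 3.0 N to start moving, 5.0 N at the click, 6.8 N at 0.30.
- guide: Aluminium bun guide, fixed on the slicer's deck at one side of the switch, 110 (along its x) x 14 x 40 mm high, foot 50 x 22 x 5 mm; origin at the centre of its underside.
- sugar_shaker: Glass sugar shaker with a grey cap, standing upright on the deck in front of the switch; round, 44 mm in diameter, 90 mm high; loose, light (below 0.3 kg). Origin at the centre of its underside, z up.
- marker: Black and white marker pen lying on the deck at the other side of the switch from the guide, roughly fore and aft; 135 mm long along its y, 17 mm wide, 16 mm high, 20 g. Origin at mid-length on the underside.
- tray: Shallow square aluminium tray, fixed on the worktop in front of the slicer's open side, near it or farther to the left: 200 (x) x 200 (y) x 22 mm high, walls and floor 4 mm thick. Origin at the centre of its underside.
- honey_jar: Honey jar with a lid, 71 mm in diameter, 110 mm high; bystander. Origin at the centre of its underside. Behind it, beyond x = 0.74 m from the robot's base, is the bread display, with a glass shelf over it at z = 0.39 m: keep the arm's wrist clear of that.
- mug: White mug with a leaf pattern, 92 x 127 mm with its handle, 95 mm high; bystander. Origin at the centre of its underside.
- kaiser_a: Round kaiser roll, about 98 x 92 x 66 mm; bystander, next to the tray, on its near or its far side from the slicer. Origin at the centre of its underside.

How it is judged (in metres and radians):
On the way, in this order (a step that is already met when the one before it is completed fails the run):
1. the shaker stands and the marker lies in the tray, both let go, and the switch is not pressed (x of sugar_shaker in the frame of tray between -0.08 and 0.08 m and y of sugar_shaker in the frame of tray between -0.08 and 0.08 m and z of sugar_shaker in the frame of tray between 0 and 0.01 m and angle between sugar_shaker's own z axis and vertical below 0.12 rad and x of marker in the frame of tray between -0.095 and 0.095 m and y of marker in the frame of tray between -0.095 and 0.095 m and z of marker in the frame of tray between 0 and 0.026 m and angle between marker's own y axis and vertical between 1.47 and 1.67 rad and value of joint lever below 0.05 rad and contact force between the fingers and sugar_shaker below 0.1 N and contact force between the fingers and marker below 0.1 N), for 0.2 s.
2. the roller is pressed past the click (0.16 rad) and short of overtravel (0.30 rad) for 0.4 s (value of joint lever between 0.16 and 0.3 rad), for 0.4 s.
At the end, for the whole second after the job is handed in: The shaker stands upright (within 7 degrees) on the tray's floor, inside its walls; the marker lies flat on the tray's floor inside its walls; both are at rest; the switch lever has sprung back to rest (below 0.05 rad) (x of sugar_shaker in the frame of tray between -0.08 and 0.08 m and y of sugar_shaker in the frame of tray between -0.08 and 0.08 m and z of sugar_shaker in the frame of tray between 0 and 0.01 m and angle between sugar_shaker's own z axis and vertical below 0.12 rad and x of marker in the frame of tray between -0.095 and 0.095 m and y of marker in the frame of tray between -0.095 and 0.095 m and z of marker in the frame of tray between 0 and 0.026 m and angle between marker's own y axis and vertical between 1.47 and 1.67 rad and value of joint lever below 0.05 rad and linear speed of sugar_shaker below 0.02 m/s and linear speed of marker below 0.03 m/s); the robot touches nothing.
It fails at once if the switch is overtravelled (lever beyond 0.30 rad) at any time (value of joint lever above 0.3 rad).
It fails at once if the shaker is tipped more than 35 degrees (angle between sugar_shaker's own z axis and vertical above 0.61 rad).
It fails at once if the honey jar, the mug or the kaiser roll is shifted more than 25 mm (distance of any of honey_jar, mug, kaiser_a from where it was at the start of the episode above 0.025 m).
It also fails if it takes over 72 s, if anything falls off the work surface, if the arm or the gripper's body presses on something with over 40 N, if the wrist force passes 120 N, or if a joint passes its speed limit or range.

ROBOT

A 6-joint arm with a two-finger parallel gripper is mounted at the origin on a cart in front of the work surface, level with it; the furniture and walls round the work are solid. World frame = base frame: x ahead of the robot, y to its left, z up, the work surface at z = 0. Lengths are in m, angles in degrees, forces in N, time in s.
With the tool pointing down it reaches from about 0.35 to 0.875 m from the base axis. Payload 4.2 kg.
Tool frame: the origin (TCP) lies on the front face of the gripper's body, between the roots of the fingers; the fingertips stand 70 mm ahead of it and the grasp point (between the pads) lies 51 mm ahead of it; z points along the fingers, y is the line along which they close (so a half turn about z gives the same grasp; the last joint's range is limited). The gripper opens to 87 mm and grips with 3 to 60 N. Pads are 19 mm wide; open, the fingers measure 117 mm over their backs; the gripper's body (75 mm by 190 mm) begins 51 mm behind the grasp point.
Start: joints at [90.161, 22.042, 0.453, 0, -68.411, -14.817], TCP at [0.158, 0.605, 0.292] pointing down, gripper open.
Joint ranges: [-179.83, 179.83], [-69.29, 118.12], [-61.27, 80.66], [-181.25, 117.63], [-171.15, -9.14], [-177.46, 177.46]. Speed limits (degrees/s): [159.86, 159.86, 180, 180, 180, 180].

INTERFACE

Orientations are given as a 3x3 rotation matrix whose columns are the frame's x, y, z axes.
In Python, from station import r gives the robot as it stands.
- The arm moves only by the shell command python3 -m pendant 'ROWS' [OPENING]. ROWS is JSON, a list of rows, each a list of 2 entries, a list of its own where there are three numbers: the shift along the tool's x, y, z in mm, then the turn, a rotation vector about the tool's x, y, z in rad. A call has 1 to 10 rows; each row is the pose to reach, as a shift and turn from the pose commanded when the call began, along the tool's axes at that moment; what a row does not reach only later rows make up. A row lasts 1/10 s, in which the tool goes at most 50 mm and 8.59 degrees, less where a joint would pass 70% of its speed; a pose out of reach is approached as far as the arm can. A call with a gripper value outside its range is refused whole. OPENING is the opening, from 0 (shut) to 1 (fully open), set as the call begins (- or left out, the last holds). The fingers move at their own pace and stop on an object; the grip force is fixed at half the most. Time passes only in rows, so rows that repeat a pose let the fingers close. It gives the time, the measured TCP pose, the force, the opening and the grip force at its end, in the units of the state.
- r.sense(): the state, without advancing time (a new reading comes with each control period).
- r.capture(name): name is "scene" or "top" or "wrist"; returns a dict with "frame" (480x640x3 uint8, red, green, blue), "vertical_fov" (degrees; the focal length in pixels is half the picture's height over the tangent of half this angle, whatever the lens; pixels are square), "cx", "cy" (the principal point, pixels), "rvec" (rotation vector, rad) and "tvec" (3), from world to camera coordinates, as OpenCV has them. Camera axes: x right, y down, z forward; pixel columns grow to the right and rows downward; lengths in m; the calibration is good to about 2 mm. The wrist camera is an equidistant fisheye: a pixel r from the principal point sees the ray r / f radians off the axis. A picture is of the moment at which its call begins. There is no depth.
- r.finish_job(): hands the job in; it is judged then, once.
The state is a dict: "time_s": time; "joints": joint angles; "joint_velocities": joint speeds; "effort": joint torques, N m; "tcp_pos": TCP position; "ee_rot": TCP orientation; "wrist_force": force on the tool from outside, world axes, zero at the start; "moment": the same for the moment, N m; "gripper_width": opening from 0.0 (shut) to 1.0 (fully open); "gripper_force": force on a finger pad.
Only numpy, scipy, OpenCV 4.12 (cv2) and the standard library are available. Lean on these libraries where they do the work, as an engineer would, in place of code of your own. Each camera call takes 0.05 s, during which the arm holds its last target. There are 200 camera calls.

## Working session

There is one attempt and no reset: what is moved stays moved. The work goes in short steps, Python scripts to look and compute and a shell command to move; the robot and the scene stay as the last step left them, time stands still between calls to the robot, and variables do not carry over. Pictures are saved under pics/ and viewed, at most 14 in all, crops included, and the job is handed in when it is done.

```bash
mkdir -p pics; ls
cat > h.py <<'E'
import numpy as np, cv2
from station import r
def snap(n,f):
    c=r.capture(n); np.savez('pics/'+f+'.npz',**c)
    cv2.imwrite('pics/'+f+'.png',c['frame'][:,:,::-1]); return c
def load(f): return dict(np.load('pics/'+f+'.npz'))
def ray(c,u,v):
    R=cv2.Rodrigues(np.array(c['rvec'],float))[0]; t=np.array(c['tvec'],float).ravel()
    f=240/np.tan(np.radians(float(c['vertical_fov']))/2)
    x=(u-c['cx'])/f; y=(v-c['cy'])/f
    if c.get('fish'):
        th=np.hypot(x,y); s=np.sin(th)/th if th>1e-9 else 1; d=np.array([x*s,y*s,np.cos(th)])
    else: d=np.array([x,y,1.])
    return -R.T@t, R.T@d
def pt(c,u,v,z):
    o,d=ray(c,u,v); return o+d*(z-o[2])/d[2]
def proj(c,P):
    R=cv2.Rodrigues(np.array(c['rvec'],float))[0]; p=R@np.asarray(P,float)+np.array(c['tvec'],float).ravel()
    f=240/np.tan(np.radians(float(c['vertical_fov']))/2)
    if c.get('fish'):
        th=np.arctan2(np.hypot(p[0],p[1]),p[2]); k=f*th/np.hypot(p[0],p[1])
        return p[0]*k+c['cx'],p[1]*k+c['cy']
    return p[0]/p[2]*f+c['cx'],p[1]/p[2]*f+c['cy']
E
python3 - <<'E'
from h import *
for n in('scene','top','wrist'):
    c=snap(n,n+'0'); print(n,c['vertical_fov'],c['cx'],c['cy'],ray(c,c['cx'],c['cy']))
s=r.sense(); print(s['tcp_pos'],s['ee_rot'],s['gripper_width'])
a,b=[cv2.imread(f'pics/{k}0.png') for k in('scene','wrist')]
E
```

```text
pics
scene 48.90523891453213 327.8169884231809 245.28408672610348 (array([0.76361971, 1.16575807, 0.63173061]), array([-0.179212  , -0.87661294, -0.44657902]))
top 54.20555112251925 316.09754153309433 236.40709381764222 (array([0.49228859, 0.06798614, 1.05668471]), array([ 0.06245496, -0.02546493, -0.99772286]))
wrist 65.70646984690485 325.5358564469166 237.57423013201472 (array([0.22789659, 0.58561614, 0.38441387]), array([-0.25958646,  0.06688442, -0.96340093]))
[0.15802576 0.60434324 0.29142351] [[ 9.67435747e-01 -2.53116504e-01 -3.33726752e-04]
 [-2.53116707e-01 -9.67434362e-01 -1.63973442e-03]
 [ 9.21851150e-05  1.67080951e-03 -9.99998600e-01]] 1.0019894138535348
```

View pics/scene0.png

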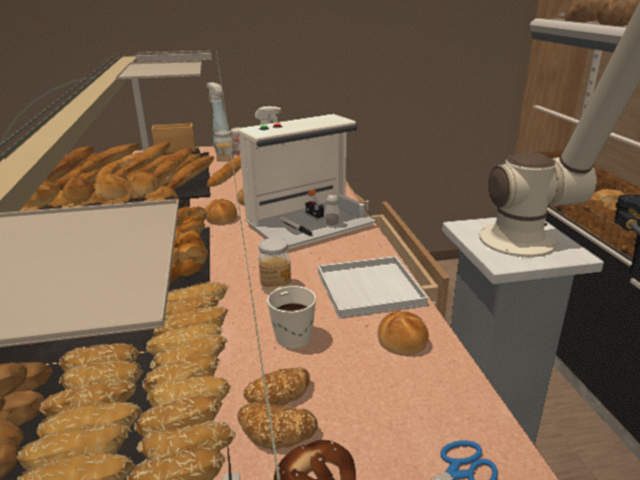

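View pics/top0.png

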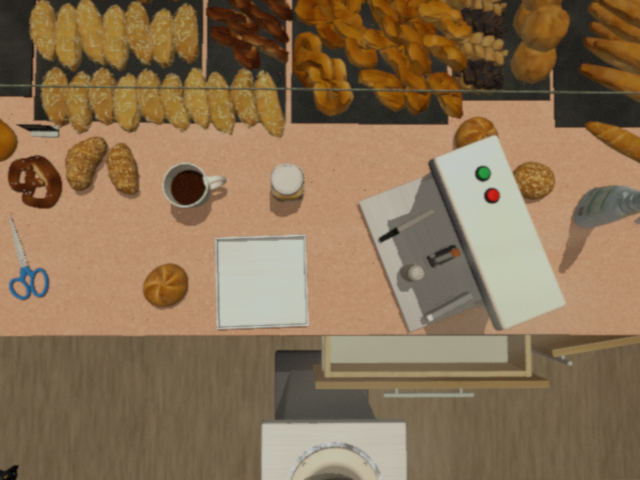

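The scene shows the tray in front of the slicer's open side, with the honey jar and mug beyond it and the kaiser roll to its left. In the top view the shaker is at about (412,270), the marker runs (380,238)-(432,212), the roller is at about (455,252), the guide at (450,306) and the tray centre at (262,282). I'll enlarge the slicer.

Run:
```python
import cv2
a=cv2.imread('pics/top0.png')[140:340,350:570]
cv2.imwrite('pics/c1.png',cv2.resize(a,None,fx=3,fy=3,interpolation=cv2.INTER_CUBIC))
```

```text
(no output)
```

View pics/c1.png

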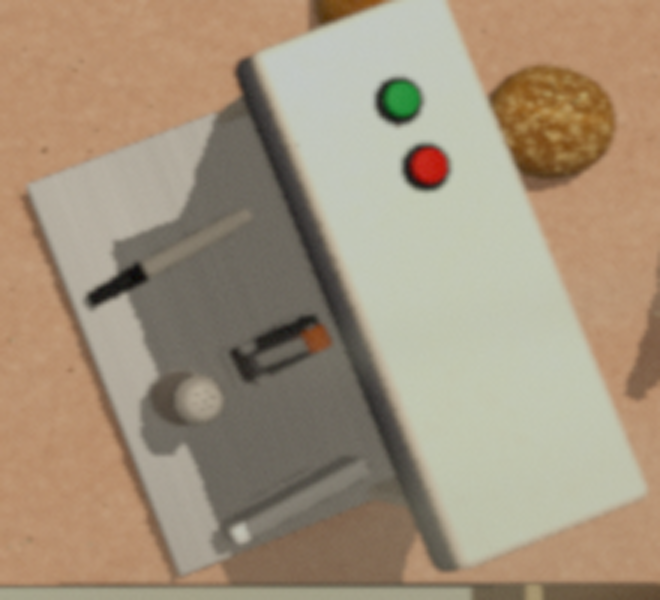

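The crop shows the deck's front corners at (28,187) and (181,575), the shaker cap at (199,398), the marker ends at (88,301) and (249,213), and the roller at (317,337).

Run:
```python
from h import *
np.set_printoptions(precision=4,suppress=True)
c=load('top0')
P=lambda x,y,z: pt(c,350+x/3-.33,140+y/3-.33,z)
A=P(28,187,.022);B=P(181,575,.022);d=A-B;print('deck',A,B,np.linalg.norm(d))
xax=np.array([d[1],-d[0],0])/np.linalg.norm(d); print('slicer x',xax,'yaw',np.degrees(np.arctan2(xax[1],xax[0])))
S=(A+B)/2+.12*xax; print('slicer origin',S)
print('shaker',P(199,398,.112));
m1=P(88,301,.03);m2=P(249,213,.03);print('marker',m1,m2,(m1+m2)/2,np.linalg.norm(m1-m2),np.degrees(np.arctan2(*(m2-m1)[1::-1])))
print('roller',P(317,337,.096))
for q in((215.5,237),(305.5,235),(308,326.5),(218,328)): print('tray',pt(c,*q,.022))
for n,q,z in(('honey',(287,178),.11),('mug',(188,186),.095),('kaiser',(166,284),.05)): print(n,pt(c,*q,z))
# switch case front corners
print('case f',P(233,349,.058),P(247,378,.058)); print('guide',P(240,530,.06),P(360,466,.06))
# shaker base in scene
s=load('scene0');print('shaker scene base',pt(s,332,223,.024))
```

```text
deck [ 0.6341 -0.0539  0.022 ] [ 0.349 -0.165  0.022] 0.3060452510911355
slicer x [ 0.3631 -0.9318  0.    ] yaw -68.71011796451258
slicer origin [ 0.5351 -0.2212  0.022 ]
shaker [ 0.4794 -0.1582  0.112 ]
marker [ 0.5491 -0.0967  0.03  ] [ 0.6146 -0.2165  0.03  ] [ 0.5818 -0.1566  0.03  ] 0.13653902453337954 -61.34011028911009
roller [ 0.5211 -0.2442  0.096 ]
tray [0.555  0.2629 0.022 ]
tray [0.5601 0.065  0.022 ]
tray [0.3598 0.0589 0.022 ]
tray [0.3569 0.2545 0.022 ]
honey [0.6705 0.1033 0.11  ]
mug [0.6554 0.3069 0.095 ]
kaiser [0.4531 0.3605 0.05  ]
case f [ 0.5136 -0.1959  0.058 ] [ 0.4929 -0.2057  0.058 ]
guide [ 0.3857 -0.1987  0.06  ] [ 0.4307 -0.2851  0.06  ]
shaker scene base [ 0.4796 -0.1622  0.024 ]
```

```bash
cat >> h.py <<'E'
from scipy.spatial.transform import Rotation as Ro
def tool(yaw,lean=0):
    """tool pointing down, x at yaw deg; lean: tips swing toward -x_tool dir"""
    y=np.radians(yaw); X=np.array([np.cos(y),np.sin(y),0]); Z=np.array([0,0,-1.]); Y=np.cross(Z,X)
    R=np.c_[X,Y,Z]; return Ro.from_rotvec(-np.radians(lean)*Y).as_matrix()@R
def delta(pos,R):
    s=r.sense(); R0=np.array(s['ee_rot']); p=np.array(s['tcp_pos'])
    print('shift mm',(1000*R0.T@(np.array(pos)-p)).round(1),'turn',Ro.from_matrix(R0.T@R).as_rotvec().round(4))
def st():
    s=r.sense(); R=np.array(s['ee_rot']); print(s['time_s'],'tcp',np.round(s['tcp_pos'],4),'z',R[:,2].round(3),'yawx',np.degrees(np.arctan2(R[1,0],R[0,0])).round(2),'j',np.round(s['joints'],1),'F',np.round(s['wrist_force'],2),'g',round(s['gripper_width'],3),round(s['gripper_force'],2))
E
python3 - <<'E'
from h import *
def j6(j1,p,R):
    a=np.array([np.cos(j1),np.sin(j1),0]); f=np.cos(p)*a+np.array([0,0,-np.sin(p)])
    z=R[:,2]; b=np.cross(f,z); b/=np.linalg.norm(b); x=R[:,0]; 
    return np.degrees(np.arctan2(np.dot(np.cross(-b,x),-z),np.dot(-b,x)))
R0=np.array(r.sense()['ee_rot']); print(j6(np.radians(90.16),.38,R0))
for lean in(0,35,40,45):
  R=tool(111.3,lean);print(lean,R[:,2],[round(j6(np.radians(j1),p,R)) for j1 in(-20,-15) for p in(.2,.4,.6)],[round(j6(np.radians(-15),p,tool(-68.7,-lean))) for p in(.2,.4,.6)])
E
python3 -m pendant '[[[34,29,0],[0,0,0.145]],[[68,58,0],[0,0,0.29]],[[102,87,0],[0,0,0.435]],[[136,116,0],[0,0,0.58]],[[170,145,0],[0,0,0.725]],[[204,174,0],[0,0,0.87]],[[238,203,0],[0,0,1.015]],[[272,232,0],[0,0,1.16]],[[306,261,0],[0,0,1.305]],[[340,290,0],[0,0,1.45]]]' 0.8
python3 -c 'from h import *; st()'
```

```text
-14.81430322786076
0 [ 0.  0. -1.] [-139, -139, -139, -144, -144, -144] [36, 36, 36]
35 [ 0.20835235 -0.53439613 -0.81915204] [-151, -158, -169, -155, -163, -173] [25, 17, 7]
40 [ 0.23349339 -0.59887958 -0.76604444] [-153, -163, -175, -158, -167, -179] [22, 13, 1]
45 [ 0.25685741 -0.65880518 -0.70710678] [-157, -167, 179, -161, -172, 175] [19, 8, -5]
time_s: 1.15
tcp_pos: [0.4142, 0.2363, 0.2923]
ee_rot: [[-0.14, -0.99, 0.0], [-0.99, 0.14, 0.0], [-0.0, -0.0, -1.0]]
wrist_force: [1.0, 0.8, 1.2]
gripper_width: 0.801
gripper_force: 0.0
1.15 tcp [0.4142 0.2363 0.2923] z [ 0.  0. -1.] yawx -98.06 j [ 49.3   7.5 -19.5  -0.  -63.  -57.3] F [1.   0.84 1.21] g 0.801 0.0
```

```bash
python3 - <<'E'
from h import *
R=tool(111.3,12); g=np.array([.4794,-.1590,.082]); print(R[:,2])
delta(g-.051*R[:,2]+[0,0.02,.12],R)
delta(g-.051*R[:,2]+[0,0.02,.12],tool(111.3))
E
python3 -m pendant '[[[0,0,0],[0,0,0.145]],[[0,0,0],[0,0,0.29]],[[0,0,0],[0,0,0.435]],[[0,0,0],[0,0,0.58]],[[0,0,0],[0,0,0.725]],[[0,0,0],[0,0,0.87]],[[0,0,0],[0,0,1.015]],[[0,0,0],[0,0,1.16]],[[0,0,0],[0,0,1.305]],[[0,0,0],[0,0,1.45]]]'
python3 - <<'E'
from h import *
st()
R=tool(111.3,12); g=np.array([.4794,-.1590,.082]); print(R[:,2])
delta(g-.051*R[:,2]+[0,0.02,.12],R)
delta(g-.051*R[:,2]+[0,0.02,.12],tool(111.3))
E
```

```text
[ 0.07552418 -0.1937095  -0.9781476 ]
shift mm [ 353.3 -112.    40.3] turn [ 0.2752 -0.072   2.6166]
shift mm [ 353.3 -112.    40.3] turn [2.0000e-04 1.0000e-04 2.6292e+00]
time_s: 2.15
tcp_pos: [0.4135, 0.2379, 0.292]
ee_rot: [[-1.0, 0.02, -0.0], [0.02, 1.0, -0.0], [0.0, -0.0, -1.0]]
wrist_force: [0.2, 0.2, -0.1]
gripper_width: 0.798
gripper_force: 0.0
2.15 tcp [0.4135 0.2379 0.292 ] z [-0. -0. -1.] yawx 178.84 j [  49.5    7.5  -19.5   -0.   -63.  -140.6] F [ 0.23  0.16 -0.13] g 0.798 0.0
[ 0.07552418 -0.1937095  -0.9781476 ]
shift mm [ -69.5 -365.7   40.2] turn [ 0.1229 -0.1848  1.1743]
shift mm [ -69.5 -365.7   40.2] turn [-6.0000e-04 -2.0000e-04  1.1787e+00]
```

```bash
python3 -m pendant '[[[-7,-37,4],[0.012,-0.018,0.117]],[[-14,-73,8],[0.025,-0.037,0.235]],[[-21,-110,12],[0.037,-0.055,0.352]],[[-28,-146,16],[0.049,-0.074,0.47]],[[-35,-183,20],[0.061,-0.092,0.587]],[[-42,-219,24],[0.074,-0.111,0.705]],[[-49,-256,28],[0.086,-0.129,0.822]],[[-56,-293,32],[0.098,-0.148,0.939]],[[-63,-329,36],[0.111,-0.166,1.057]],[[-69.5,-366,40],[0.123,-0.185,1.174]]]'
python3 -m pendant '[[[0,0,0],[0,0,0]],[[0,0,0],[0,0,0]],[[0,0,0],[0,0,0]]]' >/dev/null
python3 - <<'E'
from h import *
st(); c=snap('wrist','w1'); c['fish']=1
R=tool(111.3,12)
for P in([.4794,-.159,.112],[.4794,-.159,.022],[.5211,-.2442,.089],[.5818,-.1566,.03]): print(proj(c,P))
E
```

```text
time_s: 3.15
tcp_pos: [0.4779, -0.1304, 0.2521]
ee_rot: [[-0.359, 0.93, 0.077], [0.91, 0.367, -0.194], [-0.209, 0.001, -0.978]]
wrist_force: [1.6, 1.0, 0.2]
gripper_width: 0.803
gripper_force: 0.0
3.45 tcp [ 0.4779 -0.1285  0.2523] z [ 0.078 -0.193 -0.978] yawx 111.68 j [   9.     8.9  -30.5   15.6  -48.9 -177.5] F [ 0.51 -0.29  0.01] g 0.798 0.0
(np.float64(311.59120664516996), np.float64(247.4716053082027))
(np.float64(314.9792003517369), np.float64(198.14014348173407))
(np.float64(323.02634572473505), np.float64(331.1451131410963))
(np.float64(419.28611709150516), np.float64(238.17924779543583))
```

View pics/w1.png

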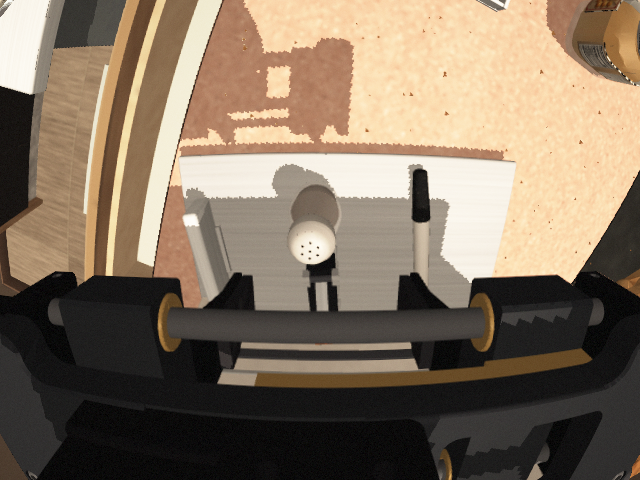

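The wrist view shows the shaker's cap at about (311,242), with (311.6,247) predicted, so the estimate holds. Joint 6 is at its limit, so I'll turn the tool a little about its own axis.

Run:
```python
from h import *
c=load('w1');c['fish']=1; g=pt(c,311,242,.112);print(g)
g=(g+[.4794,-.159,.112])/2; g[2]=.082; print(g)
R=tool(111.3,12)@Ro.from_rotvec([0,0,-.26]).as_matrix()
delta(g-.051*R[:,2]+[0,0.01,.08],R)
delta(g-.051*R[:,2],R)
```

```text
[ 0.47757609 -0.15528727  0.112     ]
[ 0.47848804 -0.15714363  0.082     ]
shift mm [ 1.4 -6.6 41.2] turn [ 0.0026  0.0004 -0.2529]
shift mm [  9.  -10.4 121.4] turn [ 0.0026  0.0004 -0.2529]
```

```bash
python3 -m pendant '[[[0,-3,10],[0,0,-0.13]],[[1,-6,30],[0,0,-0.253]],[[4,-8,50],[0,0,-0.253]],[[6,-9,75],[0,0,-0.253]],[[8,-10,100],[0,0,-0.253]],[[9,-10,115],[0,0,-0.253]],[[9,-10,121],[0,0,-0.253]],[[9,-10,121],[0,0,-0.253]]]'
python3 -c 'from h import *; st()
R=tool(111.3,12)@Ro.from_rotvec([0,0,-.26]).as_matrix()
delta(np.array([.4785,-.1571,.082])-.051*R[:,2],R)'
```

```text
time_s: 4.3
tcp_pos: [0.4748, -0.1473, 0.1317]
ee_rot: [[-0.583, 0.809, 0.076], [0.787, 0.586, -0.193], [-0.201, -0.053, -0.978]]
wrist_force: [-0.3, 0.1, -0.7]
gripper_width: 0.795
gripper_force: 0.0
4.3 tcp [ 0.4748 -0.1473  0.1317] z [ 0.076 -0.193 -0.978] yawx 126.55 j [   5.5   18.4  -42.    24.7  -28.6 -171. ] F [-0.3   0.07 -0.67] g 0.795 0.0
shift mm [ 0.1 -0.1 -0.2] turn [0.001  0.0002 0.0006]
```

```bash
python3 -m pendant '[[[0,0,0],[0,0,0]],[[0,0,0],[0,0,0]],[[0,0,0],[0,0,0]],[[0,0,0],[0,0,0]],[[0,0,0],[0,0,0]],[[0,0,0],[0,0,0]],[[0,0,0],[0,0,0]],[[0,0,0],[0,0,0]]]' 0.3
```

```text
time_s: 5.1
tcp_pos: [0.475, -0.1478, 0.1323]
ee_rot: [[-0.582, 0.809, 0.078], [0.788, 0.585, -0.193], [-0.202, -0.051, -0.978]]
wrist_force: [0.4, 1.5, 2.4]
gripper_width: 0.42
gripper_force: 29.5
```

```bash
cat > t.py <<'E'
from h import *
st(); s=r.sense(); R0=np.array(s['ee_rot']); p=np.array(s['tcp_pos'])
W=Ro.from_euler('z',52,degrees=True).as_matrix(); R=W@R0
off=p-np.array([.4785,-.1571,0.022]); off=W@off   # tcp rel. shaker base
T=np.array([.513,.115,.005])
delta(p+[-.01,.03,.06],R0)
delta(T+off+[0,0,.08],R); delta(T+off,R)
E
python3 t.py
```

```text
5.1 tcp [ 0.475  -0.1478  0.1323] z [ 0.078 -0.193 -0.978] yawx 126.47 j [   5.5   18.3  -41.9   24.7  -28.5 -171. ] F [0.44 1.51 2.4 ] g 0.42 29.52
shift mm [ 17.3   6.4 -65.3] turn [0. 0. 0.]
shift mm [ 180.   175.3 -110.8] turn [-0.1833 -0.0464 -0.8877]
shift mm [196.2 179.4 -32.5] turn [-0.1833 -0.0464 -0.8877]
```

```bash
python3 -m pendant '[[[3,1,-10],[0,0,0]],[[8,3,-33],[0,0,0]],[[17,6,-65],[0,0,0]],[[30,18,-72],[-0.013,-0.003,-0.062]],[[50,39,-79],[-0.036,-0.009,-0.175]],[[75,65,-86],[-0.064,-0.016,-0.31]],[[102,92,-92],[-0.092,-0.023,-0.445]],[[128,120,-98],[-0.12,-0.03,-0.58]],[[152,145,-104],[-0.147,-0.037,-0.71]],[[170,165,-109],[-0.168,-0.042,-0.815]]]'
cat > t2.py <<'E'
from h import *
st(); s=r.sense(); R0=np.array([[-.582,.809,.078],[.788,.585,-.193],[-.202,-.051,-.978]]); p=np.array([.475,-.1478,.1323])
W=Ro.from_euler('z',52,degrees=True).as_matrix(); R=Ro.from_matrix(W@R0).as_matrix()
off=W@(p-np.array([.4785,-.1571,0.022])); T=np.array([.513,.115,.005])
delta(T+off+[0,0,.08],R); delta(T+off,R)
E
python3 t2.py
```

```text
time_s: 6.1
tcp_pos: [0.5004, 0.1057, 0.196]
ee_rot: [[-0.975, 0.105, 0.194], [0.093, 0.993, -0.071], [-0.2, -0.051, -0.978]]
wrist_force: [-0.1, -1.2, -1.4]
gripper_width: 0.421
gripper_force: 29.2
6.1 tcp [0.5004 0.1057 0.196 ] z [ 0.194 -0.071 -0.978] yawx 174.56 j [  34.1   13.2  -34.8   16.5  -36.1 -142.7] F [-0.14 -1.17 -1.42] g 0.421 29.19
shift mm [-1.8 12.5  0.4] turn [-0.0138 -0.0053 -0.0666]
shift mm [14.2 16.6 78.7] turn [-0.0138 -0.0053 -0.0666]
```

```bash
python3 -m pendant '[[[-2,12,0],[-0.014,-0.005,-0.067]],[[2,13,20],[-0.014,-0.005,-0.067]],[[6,14,40],[-0.014,-0.005,-0.067]],[[10,15,60],[-0.014,-0.005,-0.067]],[[12,16,68],[-0.014,-0.005,-0.067]],[[12,16,68],[-0.014,-0.005,-0.067]],[[12,16,68],[-0.014,-0.005,-0.067]]]'
python3 - <<'E'
from h import *
import runpy; runpy.run_path('t2.py')
snap('top','t1');snap('scene','s1')
a=cv2.resize(cv2.imread('pics/t1.png')[210:350,190:330],(560,560),interpolation=2)
b=cv2.resize(cv2.imread('pics/s1.png')[160:360,270:470],(560,560),interpolation=2)[:, :240+0*1]
b=cv2.resize(cv2.imread('pics/s1.png')[180:380,340:425],(238,560),interpolation=2)
cv2.imwrite('pics/v1.png',cv2.hconcat([a,b]))
E
```

```text
time_s: 6.8
tcp_pos: [0.5046, 0.1162, 0.1268]
ee_rot: [[-0.979, 0.043, 0.201], [0.032, 0.998, -0.058], [-0.203, -0.051, -0.978]]
wrist_force: [0.2, 0.0, 0.2]
gripper_width: 0.421
gripper_force: 29.2
6.8 tcp [0.5046 0.1162 0.1268] z [ 0.201 -0.058 -0.978] yawx 178.14 j [  33.8   19.4  -41.    23.6  -23.6 -147.2] F [0.24 0.03 0.16] g 0.421 29.19
shift mm [-12.8  -1.7 -67.3] turn [-0.0008  0.0008 -0.0056]
shift mm [ 3.4  2.3 10.9] turn [-0.0008  0.0008 -0.0056]
```

View pics/v1.png

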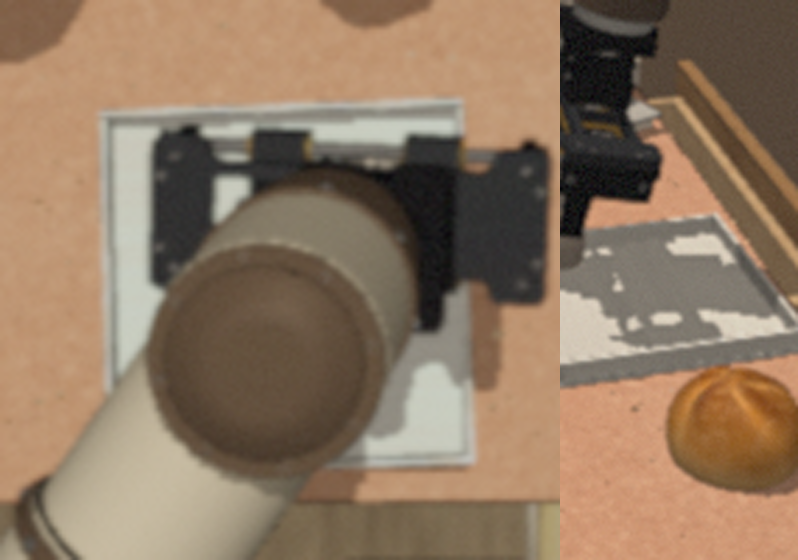

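The gripper is over the tray's far right, clear of its walls. In the scene strip the shaker's base shows below the fingers, near (572,250), so I'll lower it.

```bash
python3 -m pendant '[[[1,1,4],[0,0,0]],[[2,2,7],[0,0,0]],[[3,2,9],[0,0,0]],[[3,2,10],[0,0,0]],[[3,2,10.5],[0,0,0]],[[3,2,10.5],[0,0,0]]]'
```

```text
time_s: 7.5
tcp_pos: [0.5035, 0.1173, 0.1151]
ee_rot: [[-0.979, 0.043, 0.2], [0.032, 0.998, -0.059], [-0.202, -0.051, -0.978]]
wrist_force: [-1.1, 0.2, -0.2]
gripper_width: 0.422
gripper_force: 29.2
```

```bash
python3 -m pendant '[[[0.2,0,1],[0,0,0]],[[0.2,0,1],[0,0,0]],[[0.2,0,1],[0,0,0]]]'; python3 -m pendant '[[[0.1,0,0.7],[0,0,0]],[[0.1,0,0.7],[0,0,0]],[[0.1,0,0.7],[0,0,0]]]'
```

```text
time_s: 7.8
tcp_pos: [0.5037, 0.1174, 0.1144]
ee_rot: [[-0.979, 0.043, 0.201], [0.032, 0.998, -0.058], [-0.203, -0.051, -0.978]]
wrist_force: [-0.2, -0.1, 1.1]
gripper_width: 0.425
gripper_force: 29.3
time_s: 8.1
tcp_pos: [0.5039, 0.1174, 0.1143]
ee_rot: [[-0.979, 0.043, 0.201], [0.032, 0.998, -0.058], [-0.204, -0.051, -0.978]]
wrist_force: [-2.6, -0.3, 5.9]
gripper_width: 0.427
gripper_force: 29.7
```

Contact at the expected height. I'll release and back off.

```bash
python3 -m pendant '[[[0,0,0],[0,0,0]],[[0,0,0],[0,0,0]],[[0,0,0],[0,0,0]],[[0,0,0],[0,0,0]],[[-3,0,-15],[0,0,0]],[[-8,-2,-40],[0,0,0]],[[-16,-4,-80],[0,0,0]],[[-24,-6,-120],[0,0,0]],[[-28,-7,-140],[0,0,0]],[[-28,-7,-140],[0,0,0]]]' 0.8
cat > t3.py <<'E'
from h import *
st()
m=np.array([.5818,-.1566]); d=np.array([np.cos(np.radians(-61.34)),np.sin(np.radians(-61.34))])
g=np.r_[m-.027*d,.031]; print(g)
R=tool(118.66+0,0)
for R in (tool(118.66,0),tool(118.66,12)):
  delta(g-.051*R[:,2]+[-.02*d[0],-.02*d[1],.13],R); delta(g-.051*R[:,2],R)
E
python3 t3.py
```

```text
time_s: 9.1
tcp_pos: [0.504, 0.1186, 0.2601]
ee_rot: [[-0.977, 0.043, 0.207], [0.032, 0.998, -0.054], [-0.209, -0.046, -0.977]]
wrist_force: [1.3, -0.1, -0.2]
gripper_width: 0.8
gripper_force: 0.0
9.1 tcp [0.504  0.1186 0.2601] z [ 0.207 -0.054 -0.977] yawx 178.11 j [  35.3    9.2  -28.2   13.3  -45.4 -136.2] F [ 1.29 -0.09 -0.23] g 0.8 0.0
[ 0.5688505  -0.13290801  0.031     ]
shift mm [ -51.5 -228.9   71.1] turn [0.0661 0.2155 1.0284]
shift mm [ -34.3 -239.9  201. ] turn [0.0661 0.2155 1.0284]
shift mm [ -46.  -219.7   70.6] turn [0.1729 0.0249 1.0137]
shift mm [ -28.8 -230.8  200.5] turn [0.1729 0.0249 1.0137]
```

```bash
cat > t3.py <<'E'
from h import *
st()
m=np.array([.5818,-.1566]); d=np.array([np.cos(np.radians(-61.34)),np.sin(np.radians(-61.34))])
g=np.r_[m-.027*d,.030]
R=tool(118.66,12)
delta(g-.066*R[:,2]+[-.02*d[0],-.02*d[1],.10],R); delta(g-.066*R[:,2],R)
E
python3 t3.py
python3 -m pendant '[[[-5,-22,2],[0.017,0.002,0.101]],[[-9,-44,5],[0.035,0.005,0.203]],[[-14,-66,10],[0.052,0.007,0.304]],[[-18,-88,20],[0.069,0.01,0.405]],[[-23,-110,30],[0.086,0.012,0.507]],[[-28,-132,40],[0.104,0.015,0.608]],[[-32,-154,50],[0.121,0.017,0.71]],[[-37,-176,60],[0.138,0.02,0.811]],[[-41,-198,70],[0.156,0.022,0.912]],[[-46,-220,78],[0.173,0.025,1.014]]]' 0.55
python3 - <<'E'
from h import *
import runpy; runpy.run_path('t3.py')
c=snap('wrist','w2'); c['fish']=1
for P in([.5491,-.0967,.03],[.6146,-.2165,.03],[.569,-.133,.03]): print(np.round(proj(c,P)))
E
```

```text
9.1 tcp [0.504  0.1186 0.2601] z [ 0.207 -0.054 -0.977] yawx 178.11 j [  35.3    9.2  -28.2   13.3  -45.4 -136.2] F [ 1.29 -0.09 -0.23] g 0.8 0.0
shift mm [ -41.1 -216.3   86.1] turn [0.1729 0.0249 1.0137]
shift mm [ -30.1 -228.8  186.7] turn [0.1729 0.0249 1.0137]
time_s: 10.1
tcp_pos: [0.5528, -0.1091, 0.1983]
ee_rot: [[-0.467, 0.88, 0.088], [0.86, 0.475, -0.187], [-0.207, -0.011, -0.978]]
wrist_force: [1.0, 0.3, 0.3]
gripper_width: 0.55
gripper_force: 0.0
10.1 tcp [ 0.5528 -0.1091  0.1983] z [ 0.088 -0.187 -0.978] yawx 118.48 j [   9.6   18.8  -26.2   17.   -43.  -173.5] F [1.01 0.33 0.33] g 0.55 0.0
shift mm [5.8 2.7 2.6] turn [-0.0124 -0.0013 -0.003 ]
shift mm [  6.8   3.9 104.5] turn [-0.0124 -0.0013 -0.003 ]
[333. 175.]
[332. 328.]
[333. 229.]
```

View pics/w2.png

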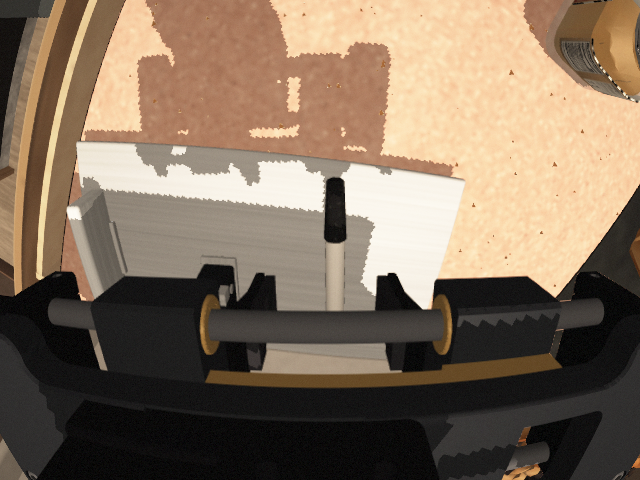

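The marker runs vertically at column 335 with its tip at (335,178), about 2 px from the prediction. Descending.

```bash
python3 -m pendant '[[[6,4,15],[-0.012,0,0]],[[6,4,35],[-0.012,0,0]],[[6.5,4,60],[-0.012,0,0]],[[7,4,85],[-0.012,0,0]],[[7,4,98],[-0.012,0,0]],[[7,4,104],[-0.012,0,0]],[[7,4,104],[-0.012,0,0]]]'; python3 t3.py
python3 -m pendant '[[[0,0,0],[0,0,0]],[[0,0,0],[0,0,0]],[[0,0,0],[0,0,0]],[[0,0,0],[0,0,0]],[[0,0,0],[0,0,0]],[[0,0,0],[0,0,0]],[[0,0,0],[0,0,0]]]' 0.05
python3 -c 'from h import *;st()'
```

```text
time_s: 10.85
tcp_pos: [0.5657, -0.1232, 0.0999]
ee_rot: [[-0.475, 0.875, 0.096], [0.858, 0.484, -0.17], [-0.196, 0.002, -0.981]]
wrist_force: [-0.4, 0.1, -0.5]
gripper_width: 0.549
gripper_force: 0.0
10.85 tcp [ 0.5657 -0.1232  0.0999] z [ 0.096 -0.17  -0.981] yawx 118.96 j [   6.9   27.4  -31.6   22.3  -28.5 -177.4] F [-0.37  0.09 -0.45] g 0.549 0.0
shift mm [  4.7  -1.6 -97.5] turn [ 0.0027 -0.0124  0.0051]
shift mm [ 4.7 -1.9  4.5] turn [ 0.0027 -0.0124  0.0051]
time_s: 11.55
tcp_pos: [0.5658, -0.1231, 0.1015]
ee_rot: [[-0.475, 0.875, 0.098], [0.858, 0.485, -0.171], [-0.197, 0.003, -0.98]]
wrist_force: [-2.2, 1.3, 5.8]
gripper_width: 0.123
gripper_force: 29.3
11.55 tcp [ 0.5658 -0.1231  0.1015] z [ 0.098 -0.171 -0.98 ] yawx 118.96 j [   7.    27.2  -31.6   22.3  -28.6 -177.4] F [-2.23  1.32  5.82] g 0.123 29.33
```

The grip is too high on the pen because joint 6 hit its limit. I'll reopen, lean less and go deeper.

```bash
python3 -m pendant '[[[0,0,0],[0,0,0]],[[0,0,0],[0,0,0]],[[0,0,0],[0,0,0]]]' 0.5
sed -i 's/tool(118.66,12)/tool(118.66,6)/; s/-.066\*R/-.068*R/g' t3.py; python3 t3.py
```

```text
time_s: 11.85
tcp_pos: [0.5658, -0.1231, 0.1005]
ee_rot: [[-0.475, 0.875, 0.098], [0.858, 0.484, -0.17], [-0.196, 0.003, -0.981]]
wrist_force: [-0.0, 0.3, -0.1]
gripper_width: 0.31
gripper_force: 0.0
11.85 tcp [ 0.5658 -0.1231  0.1005] z [ 0.098 -0.17  -0.981] yawx 118.95 j [   7.    27.3  -31.6   22.3  -28.5 -177.4] F [-0.05  0.33 -0.14] g 0.31 0.0
shift mm [ -2.4  -1.7 -98.6] turn [0.0037 0.0927 0.0051]
shift mm [-2.4 -2.1  3.4] turn [0.0037 0.0927 0.0051]
```

```bash
python3 -m pendant '[[[-2.5,-2,0],[0.004,0.093,0.005]],[[-2.5,-2,4],[0.004,0.093,0.005]],[[-2.5,-2,7],[0.004,0.093,0.005]],[[-2.5,-2,7],[0.004,0.093,0.005]],[[-2.5,-2,7],[0.004,0.093,0.005]]]'; python3 t3.py
```

```text
time_s: 12.35
tcp_pos: [0.5653, -0.1274, 0.0937]
ee_rot: [[-0.478, 0.877, 0.048], [0.872, 0.48, -0.093], [-0.105, -0.002, -0.994]]
wrist_force: [0.3, -0.1, 0.1]
gripper_width: 0.498
gripper_force: 0.0
12.35 tcp [ 0.5653 -0.1274  0.0937] z [ 0.048 -0.093 -0.994] yawx 118.73 j [   5.4   28.9  -25.5   10.1  -33.8 -165. ] F [ 0.34 -0.07  0.06] g 0.498 0.0
shift mm [   9.6    0.3 -105.5] turn [-0.0022  0.0005  0.0013]
shift mm [ 0.2  0.5 -4. ] turn [-0.0022  0.0005  0.0013]
```

```bash
python3 -m pendant '[[[0,0,0],[0,0,0]],[[0,0,0],[0,0,0]],[[0,0,0],[0,0,0]],[[0,0,0],[0,0,0]],[[0,0,0],[0,0,0]],[[0,0,0],[0,0,0]],[[0,0,0],[0,0,0]]]' 0.05
cat > t4.py <<'E'
from h import *
st(); s=r.sense()
R0=Ro.from_matrix([[-.478,.877,.048],[.872,.48,-.093],[-.105,-.002,-.994]]).as_matrix(); p=np.array([.5653,-.1274,.0937])
W=Ro.from_euler('z',57,degrees=True).as_matrix(); R=W@R0
off=W@(p-np.array([.5688,-.1329,0.022])); T=np.array([.424,.205,.005])
delta(p+[-.01,.03,.08],R0); delta(T+off+[0,0,.09],R); delta(T+off,R)
E
python3 t4.py
```

```text
time_s: 13.05
tcp_pos: [0.5661, -0.1273, 0.0943]
ee_rot: [[-0.477, 0.877, 0.05], [0.873, 0.48, -0.092], [-0.105, 0.0, -0.995]]
wrist_force: [-1.0, 0.9, 0.7]
gripper_width: 0.166
gripper_force: 30.0
13.05 tcp [ 0.5661 -0.1273  0.0943] z [ 0.05  -0.092 -0.995] yawx 118.67 j [   5.4   28.8  -25.3    9.9  -33.9 -164.9] F [-0.98  0.88  0.65] g 0.166 30.0
shift mm [ 23.    4.9 -82.2] turn [ 0.0023 -0.0003 -0.0008]
shift mm [ 353.4   29.1 -109.9] turn [-0.1021 -0.0014 -0.9902]
shift mm [362.8  29.1 -20.4] turn [-0.1021 -0.0014 -0.9902]
```

```bash
python3 -m pendant '[[[4,1,-15],[0,0,0]],[[12,3,-45],[0,0,0]],[[23,5,-82],[0,0,0]],[[45,7,-115],[0,0,0]],[[75,9,-140],[-0.008,0,-0.08]],[[110,12,-152],[-0.021,0,-0.2]],[[148,14,-160],[-0.033,0,-0.32]],[[186,17,-165],[-0.046,0,-0.45]],[[224,20,-170],[-0.06,-0.001,-0.58]],[[262,22,-172],[-0.073,-0.001,-0.71]]]'
python3 t4.py
```

```text
time_s: 14.05
tcp_pos: [0.451, 0.1289, 0.2384]
ee_rot: [[-0.934, 0.344, 0.099], [0.342, 0.939, -0.037], [-0.105, -0.001, -0.994]]
wrist_force: [0.8, 0.3, -0.9]
gripper_width: 0.165
gripper_force: 30.0
14.05 tcp [0.451  0.1289 0.2384] z [ 0.099 -0.037 -0.994] yawx 159.87 j [  38.5    7.9  -30.4    6.9  -48.8 -153.1] F [ 0.83  0.34 -0.94] g 0.165 30.0
shift mm [-168.1 -176.5   83. ] turn [0.0769 0.0015 0.7143]
shift mm [64.9 60.1 65.1] turn [-0.0276 -0.     -0.2751]
shift mm [ 74.3  60.1 154.6] turn [-0.0276 -0.     -0.2751]
```

```bash
python3 -m pendant '[[[22,20,0],[-0.009,0,-0.092]],[[44,40,0],[-0.018,0,-0.184]],[[58,60,5],[-0.028,0,-0.275]],[[62,60,35],[-0.028,0,-0.275]],[[65,60,65],[-0.028,0,-0.275]],[[67,60,90],[-0.028,0,-0.275]],[[69,60,105],[-0.028,0,-0.275]],[[69,60,105],[-0.028,0,-0.275]]]'
python3 - <<'E'
from h import *
import runpy; runpy.run_path('t4.py')
c=snap('wrist','w3'); c['fish']=1
for P in([.513,.115,.094],[.358,.157,.022],[.558,.163,.022],[.36,.205,.03]): print(np.round(proj(c,P)))
E
```

```text
time_s: 14.85
tcp_pos: [0.4175, 0.2025, 0.1241]
ee_rot: [[-0.992, 0.081, 0.099], [0.079, 0.997, -0.015], [-0.1, -0.007, -0.995]]
wrist_force: [-0.8, -0.5, 1.0]
gripper_width: 0.164
gripper_force: 30.0
14.85 tcp [0.4175 0.2025 0.1241] z [ 0.099 -0.015 -0.995] yawx 175.42 j [  48.4   17.1  -40.4    9.8  -29.8 -151.4] F [-0.8  -0.49  0.96] g 0.164 30.0
shift mm [-165.5 -288.2  -31. ] turn [9.710e-02 6.000e-04 9.844e-01]
shift mm [ -4.1   2.2 -42.4] turn [-0.0054 -0.0045 -0.0051]
shift mm [ 5.   2.9 47.2] turn [-0.0054 -0.0045 -0.0051]
[187. 465.]
[230. 155.]
[289. 426.]
[323. 152.]
```

View pics/w3.png

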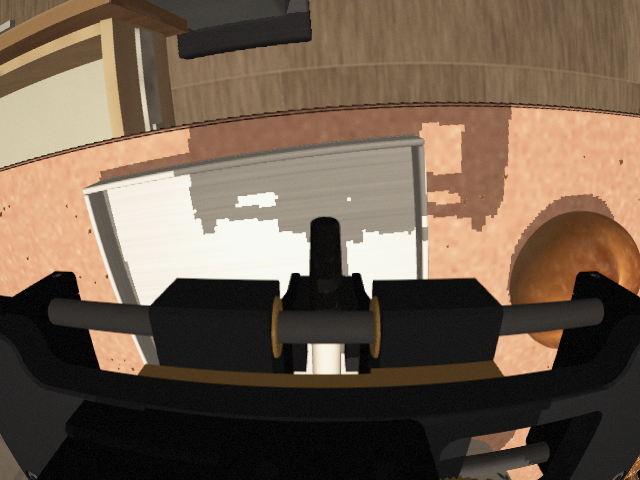

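The marker is held firmly over the tray (cap tip at (325,225)), and the kaiser roll is clear on the right. Lowering with a 12 mm shift away from the roll.

```bash
python3 -m pendant '[[[1,-4,10],[0,0,0]],[[2,-8,22],[0,0,0]],[[4,-10,34],[0,0,0]],[[4,-10,42],[0,0,0]],[[5,-10,46],[0,0,0]],[[5,-10,47],[0,0,0]],[[5,-10,47],[0,0,0]]]'; python3 t4.py
```

```text
time_s: 15.6
tcp_pos: [0.418, 0.194, 0.0793]
ee_rot: [[-0.991, 0.08, 0.104], [0.079, 0.997, -0.01], [-0.105, -0.002, -0.995]]
wrist_force: [-0.7, -0.0, 0.4]
gripper_width: 0.17
gripper_force: 30.0
15.6 tcp [0.418  0.194  0.0793] z [ 0.104 -0.01  -0.995] yawx 175.43 j [  47.2   21.6  -44.8   13.8  -20.5 -154.6] F [-0.67 -0.05  0.4 ] g 0.17 30.0
shift mm [-169.1 -279.7  -76.6] turn [0.1039 0.0019 0.9843]
shift mm [ -7.7  10.8 -87.1] turn [-0.0003 -0.0003 -0.0051]
shift mm [ 1.7 11.   2.4] turn [-0.0003 -0.0003 -0.0051]
```

```bash
python3 -m pendant '[[[0.3,0,2],[0,0,0]],[[0.3,0,3],[0,0,0]],[[0.3,0,3],[0,0,0]]]'
python3 -m pendant '[[[0,0,0],[0,0,0]],[[0,0,0],[0,0,0]],[[0,0,0],[0,0,0]],[[-3,0,-20],[0,0,0]],[[-6,0,-50],[0,0,0]],[[-10,0,-90],[0,0,0]],[[-15,0,-135],[0,0,0]],[[-20,0,-180],[0,0,0]],[[-20,0,-180],[0,0,0]]]' 0.45
python3 - <<'E'
from h import *
st();snap('top','t2');c=snap('wrist','w4')
a=cv2.resize(cv2.imread('pics/t2.png')[210:350,190:330],(400,400),interpolation=2)
b=cv2.resize(cv2.imread('pics/w4.png')[80:480],(400,250))
b=cv2.copyMakeBorder(b,0,150,0,0,0)
cv2.imwrite('pics/v2.png',cv2.hconcat([a,b]))
E
```

```text
time_s: 15.9
tcp_pos: [0.4179, 0.1939, 0.0762]
ee_rot: [[-0.991, 0.08, 0.104], [0.079, 0.997, -0.011], [-0.104, -0.002, -0.995]]
wrist_force: [-1.1, -0.2, 2.8]
gripper_width: 0.161
gripper_force: 30.0
time_s: 16.8
tcp_pos: [0.4214, 0.1961, 0.2635]
ee_rot: [[-0.99, 0.079, 0.114], [0.079, 0.997, -0.002], [-0.114, 0.007, -0.993]]
wrist_force: [-0.4, 1.1, -0.1]
gripper_width: 0.448
gripper_force: 0.0
16.8 tcp [0.4214 0.1961 0.2635] z [ 0.114 -0.002 -0.993] yawx 175.42 j [  47.6    5.4  -29.1    6.3  -51.3 -145.9] F [-0.4   1.12 -0.06] g 0.448 0.0
```

View pics/v2.png

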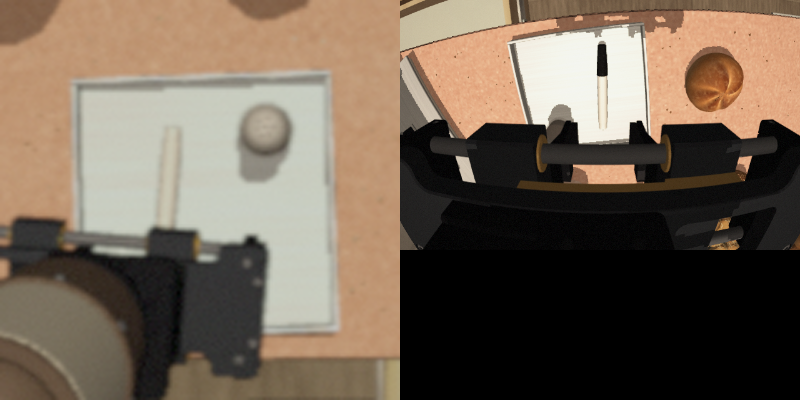

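Both are in the tray: the marker lies flat and the shaker stands at crop (265,130). Next I'll work out the press pose.

Run:
```python
from h import *
def j6(j1,p,R):
    j1,p=np.radians([j1,p]); f=np.array([np.cos(p)*np.cos(j1),np.cos(p)*np.sin(j1),-np.sin(p)])
    z=R[:,2]; b=np.cross(f,z); b/=np.linalg.norm(b); x=R[:,0]
    return round(np.degrees(np.arctan2(np.dot(np.cross(-b,x),-z),np.dot(-b,x)))), round(np.degrees(np.arccos(f@z)))
rz=lambda a: Ro.from_euler('z',a,degrees=True).as_matrix()
print('check -171',j6(5.5,60.4,tool(111.3,12)@rz(-14.9)))
for lean in(36,42):
  for p in(45,55,65): print(lean,p,[j6(j1,p,tool(111.3,lean)) for j1 in(0,8,15)])
# two views of roller: w1 not visible; refine in top picture by colour
c=snap('top','t3'); f=c['frame'].astype(int); m=(f[...,0]>130)&(f[...,1]<110)&(f[...,2]<80); m[:245]=0;m[:,:440]=0;m[265:]=0;m[:,470:]=0
v,u=np.nonzero(m); print(len(u),u.mean(),v.mean(),u.min(),u.max(),v.min(),v.max(), pt(c,u.mean(),v.mean(),.096))
s=load('s1'); f=s['frame'].astype(int); m=(f[...,0]>130)&(f[...,1]<100)&(f[...,2]<80); m[:180]=0;m[:,:300]=0;m[200:]=0;m[:,325:]=0
v,u=np.nonzero(m); print(len(u),u.mean(),v.mean(),u.min(),u.max(),v.min(),v.max()); print(proj(s,[.5211,-.2442,.089]))
```

```text
check -171 (-171, 29)
36 45 [(162, 44), (158, 48), (153, 52)]
36 55 [(150, 38), (146, 42), (143, 46)]
36 65 [(134, 35), (132, 38), (130, 40)]
42 45 [(157, 46), (153, 51), (149, 55)]
42 55 [(144, 42), (141, 46), (139, 49)]
42 65 [(129, 39), (128, 42), (126, 45)]
33 455.54545454545456 252.9090909090909 453 458 250 256 [ 0.51926918 -0.24457966  0.096     ]
12 311.8333333333333 190.91666666666666 310 314 190 192
(np.float64(311.8688776572994), np.float64(192.3485126777742))
```

```bash
for i in 1 2 3; do python3 -m pendant '[[[0,0,0],[0,0,-0.149]],[[0,0,0],[0,0,-0.298]],[[0,0,0],[0,0,-0.447]],[[0,0,0],[0,0,-0.596]],[[0,0,0],[0,0,-0.745]],[[0,0,0],[0,0,-0.894]],[[0,0,0],[0,0,-1.043]],[[0,0,0],[0,0,-1.192]],[[0,0,0],[0,0,-1.341]],[[0,0,0],[0,0,-1.49]]]' 0 | head -2; done
cat > t5.py <<'E'
from h import *
import sys
st(); back=float(sys.argv[1]); c=np.array([.5205,-.2444,.0890])
a=np.radians(34); az=np.radians(-68.7); u=np.array([np.sin(a)*np.cos(az),np.sin(a)*np.sin(az),-np.cos(a)])
R=tool(111.3,42); q=c-.009*R[:,2]
delta(q-(.070+back)*R[:,2],R)
E
python3 t5.py .08; python3 t5.py .005
```

```text
time_s: 17.95
tcp_pos: [0.4182, 0.1933, 0.2548]
time_s: 18.95
tcp_pos: [0.4182, 0.1933, 0.2548]
time_s: 19.95
tcp_pos: [0.4182, 0.1933, 0.2548]
19.95 tcp [0.4182 0.1933 0.2548] z [ 0.1   -0.015 -0.995] yawx 71.92 j [ 47.6   6.  -29.7   6.1 -51.2 110.5] F [ 1.34 -0.66 -0.34] g 0.008 0.0
shift mm [-302.9  160.6   58.6] turn [-0.1548 -0.6852 -0.6925]
19.95 tcp [0.4182 0.1933 0.2548] z [ 0.1   -0.015 -0.995] yawx 71.92 j [ 47.6   6.  -29.7   6.1 -51.2 110.5] F [ 1.34 -0.66 -0.34] g 0.008 0.0
shift mm [-342.6  186.8  116.6] turn [-0.1548 -0.6852 -0.6925]
```

```bash
python3 -m pendant '[[[-30,16,0],[-0.015,-0.068,-0.069]],[[-61,32,4],[-0.031,-0.137,-0.138]],[[-91,48,8],[-0.046,-0.206,-0.208]],[[-121,64,14],[-0.062,-0.274,-0.277]],[[-151,80,20],[-0.077,-0.343,-0.346]],[[-182,96,28],[-0.093,-0.411,-0.415]],[[-212,112,36],[-0.108,-0.48,-0.485]],[[-242,128,44],[-0.124,-0.548,-0.554]],[[-273,145,52],[-0.139,-0.617,-0.623]],[[-303,161,59],[-0.155,-0.685,-0.692]]]'
python3 -m pendant '[[[0,0,0],[0,0,0]],[[0,0,0],[0,0,0]]]' >/dev/null
python3 - <<'E'
from h import *
c=snap('wrist','w5'); c['fish']=1
for P in([.5205,-.2444,.089],[.5205,-.2444,.098]): print(np.round(proj(c,P),1))
R=tool(111.3,42); s=r.sense(); print('tip',np.round(proj(c,np.array(s['tcp_pos'])+.07*np.array(s['ee_rot'])[:,2]),1))
import cv2
E
python3 t5.py .005
```

```text
time_s: 20.95
tcp_pos: [0.4795, -0.1397, 0.2068]
ee_rot: [[-0.258, 0.937, 0.233], [0.707, 0.348, -0.616], [-0.658, 0.006, -0.753]]
wrist_force: [1.9, 0.0, 1.5]
gripper_width: 0.011
gripper_force: 0.0
[328.9 248.4]
[329.1 259.2]
tip [330.  294.2]
21.2 tcp [ 0.4804 -0.1389  0.2089] z [ 0.234 -0.614 -0.753] yawx 109.52 j [  5.3  11.7 -55.2  78.1 -40.4 124.7] F [ 0.72 -0.1   0.68] g 0.002 0.0
shift mm [-4.9 -0.4 80.5] turn [-0.0051 -0.0155 -0.0234]
```

View pics/w5.png

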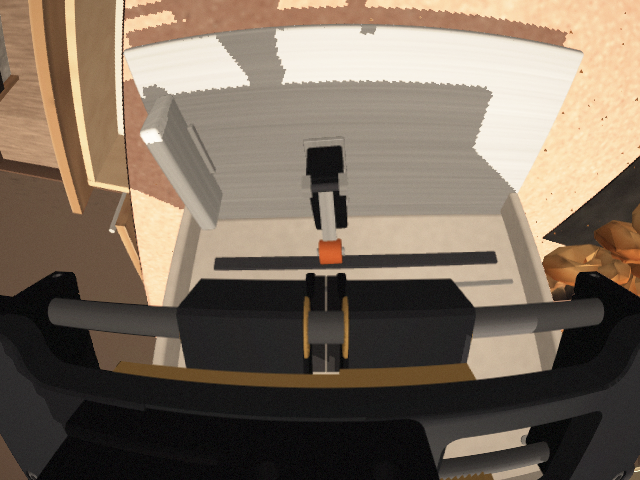

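The roller is at (331,251), with (329,248) predicted, and the closed fingers line up with it. I'll approach to 5 mm short.

```bash
python3 -m pendant '[[[-2,0,15],[-0.005,-0.015,-0.023]],[[-4,0,35],[-0.005,-0.015,-0.023]],[[-5,0,55],[-0.005,-0.015,-0.023]],[[-5,0,68],[-0.005,-0.015,-0.023]],[[-5,0,76],[-0.005,-0.015,-0.023]],[[-5,0,78],[-0.005,-0.015,-0.023]],[[-5,0,78],[-0.005,-0.015,-0.023]],[[-5,0,78],[-0.005,-0.015,-0.023]]]'
cat > f.py <<'E'
from h import *
s=r.sense(); z=np.array(s['ee_rot'])[:,2]; print('Fpush',round(-np.dot(s['wrist_force'],z),2),np.round(s['wrist_force'],2))
E
python3 t5.py 0; python3 f.py
```

```text
time_s: 22.0
tcp_pos: [0.501, -0.1894, 0.1549]
ee_rot: [[-0.27, 0.931, 0.247], [0.691, 0.366, -0.623], [-0.67, 0.002, -0.742]]
wrist_force: [-0.4, -0.1, 0.6]
gripper_width: 0.006
gripper_force: 0.0
22.0 tcp [ 0.501  -0.1894  0.1549] z [ 0.247 -0.623 -0.742] yawx 111.35 j [-10.5  18.7 -55.8 104.4 -35.9 112.5] F [-0.38 -0.07  0.56] g 0.006 0.0
shift mm [ 0.8 -1.8  9. ] turn [0.0036 0.0017 0.0007]
Fpush 0.47 [-0.38 -0.07  0.56]
```

```bash
python3 -m pendant '[[[0.4,-1,3],[0,0,0]],[[0.8,-1.8,6],[0,0,0]],[[0.8,-1.8,6],[0,0,0]],[[0.8,-1.8,6],[0,0,0]]]' >/dev/null; python3 f.py
for i in 1 2; do python3 -m pendant '[[[0,0,1.5],[0,0,0]],[[0,0,1.5],[0,0,0]],[[0,0,1.5],[0,0,0]]]'>/dev/null; python3 f.py; done; python3 t5.py 0
```

```text
Fpush -0.85 [-0.63 -0.54 -0.91]
Fpush 0.14 [-0.13  0.21 -0.03]
Fpush 0.29 [0.38 0.6  0.01]
23.0 tcp [ 0.5008 -0.1963  0.1472] z [ 0.245 -0.624 -0.742] yawx 111.3 j [-12.5  19.6 -55.9 107.5 -35.7 110.9] F [0.38 0.6  0.01] g 0.009 0.0
shift mm [ 0.3  0.9 -0.9] turn [ 0.0018  0.0014 -0.    ]
```

```bash
for i in 1 2 3; do python3 -m pendant '[[[0,0,1],[0,0,0]],[[0,0,1],[0,0,0]],[[0,0,1],[0,0,0]]]'>/dev/null; python3 f.py; done; python3 t5.py 0
```

```text
Fpush -0.4 [ 0.34 -0.61  0.09]
Fpush 2.23 [-0.64  1.74  1.33]
Fpush 3.47 [-0.42  2.45  2.48]
23.9 tcp [ 0.5016 -0.1981  0.1451] z [ 0.245 -0.624 -0.742] yawx 111.3 j [-13.   19.9 -55.8 108.3 -35.6 110.4] F [-0.42  2.45  2.48] g 0.008 1.65
shift mm [ 0.4  0.8 -3.8] turn [0.0021 0.0015 0.    ]
```

```bash
python3 -m pendant '[[[0,0,2],[0,0,0]],[[0,0,4],[0,0,0]],[[0,0,6],[0,0,0]],[[0,0,6],[0,0,0]],[[0,0,6],[0,0,0]]]' >/dev/null;python3 f.py;  python3 -m pendant '[[[0,0,0],[0,0,0]]]' >/dev/null; python3 f.py; python3 t5.py 0
python3 - <<'E'
from h import *
c=snap('wrist','w6'); c['fish']=1
a=cv2.resize(cv2.imread('pics/w6.png')[120:320,230:430],(600,600),interpolation=2); cv2.imwrite('pics/w6c.png',a)
# predicted roller centre for lever angles
az=np.radians(-68.7); X=np.array([np.cos(az),np.sin(az),0])
o=np.array([.5205,-.2444,.089])-.040*X-np.array([0,0,.027])
for th in(0,.16,.23,.30):
    e=np.radians(34)-th; P=o+.048*(np.cos(e)*X+np.array([0,0,np.sin(e)])); q=o+.030*(np.cos(e)*X+np.array([0,0,np.sin(e)])); print(th,np.round([(proj(c,k)-np.array([230,120]))*3 for k in(P,q,o)]).tolist())
E
```

```text
Fpush 4.94 [-1.35  3.72  3.09]
Fpush 5.13 [-0.13  5.04  2.64]
24.5 tcp [ 0.5031 -0.2016  0.1406] z [ 0.246 -0.623 -0.742] yawx 111.33 j [-13.9  20.5 -55.6 110.  -35.5 109.6] F [-0.13  5.04  2.64] g 0.002 2.56
shift mm [ 0.2  0.7 -9.8] turn [0.0024 0.0012 0.0004]
0 [[294.0, 519.0], [294.0, 418.0], [295.0, 227.0]]
0.16 [[293.0, 491.0], [294.0, 402.0], [295.0, 227.0]]
0.23 [[293.0, 478.0], [294.0, 394.0], [295.0, 227.0]]
0.3 [[293.0, 464.0], [294.0, 385.0], [295.0, 227.0]]
```

View pics/w6c.png

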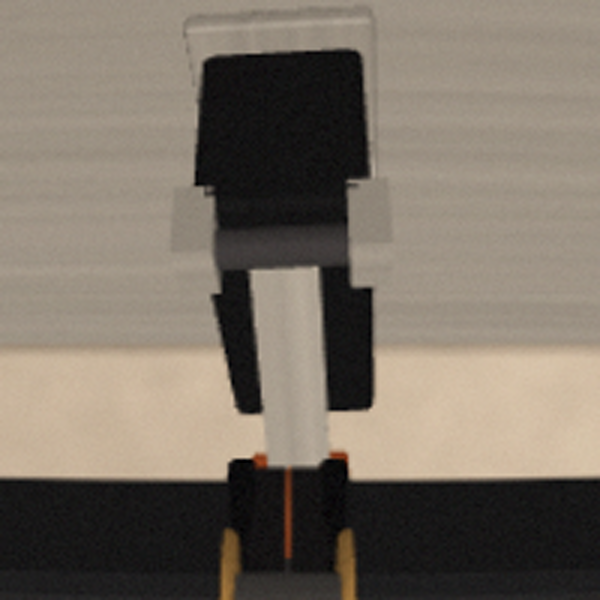

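The fingertips sit on the roller, whose orange ends show at (260,460) and (345,460) beside them, with about 6-7 mm pressed. I'll go 3.5 mm further and hold for a second.

```bash
python3 -m pendant '[[[0,0,1.5],[0,0,0]],[[0,0,3],[0,0,0]],[[0,0,3.5],[0,0,0]],[[0,0,3.5],[0,0,0]]]' >/dev/null; python3 f.py; python3 -m pendant '[[[0,0,0],[0,0,0]],[[0,0,0],[0,0,0]]]' >/dev/null; python3 f.py; python3 t5.py 0
python3 - <<'E'
from h import *
c=snap('wrist','w7'); d=load('w6')
for k in(c,d):
    im=k['frame'][120:320,230:430].astype(int); m=(im[...,0]>150)&(im[...,1]<110)&(im[...,2]<80); v,u=np.nonzero(m); print(len(u),v.min() if len(v) else 0,u.min(),u.max())
c['fish']=1; az=np.radians(-68.7); X=np.array([np.cos(az),np.sin(az),0]); o=np.array([.5205,-.2444,.089])-.040*X-np.array([0,0,.027])
def top(k,th):
    e=np.radians(34)-th; C=o+.048*(np.cos(e)*X+np.array([0,0,np.sin(e)]))
    return round(min(proj(k,C+.009*(np.cos(a)*X+np.array([0,0,np.sin(a)])))[1] for a in np.linspace(0,6.28,60))-120,1)
d['fish']=1
for th in(0,.1,.13,.16,.2,.23,.3): print(th,'w7',top(c,th),'w6',top(d,th))
E
```

```text
Fpush 6.35 [-1.36  5.66  3.35]
Fpush 7.41 [-0.78  6.69  4.11]
25.15 tcp [ 0.5039 -0.2034  0.1377] z [ 0.246 -0.623 -0.743] yawx 111.38 j [-14.5  20.9 -55.5 111.  -35.4 109. ] F [-0.78  6.69  4.11] g 0.005 3.23
shift mm [ -0.2   0.6 -13.2] turn [0.0029 0.0004 0.001 ]
6 150 86 117
3 151 84 87
0 w7 157.7 w6 154.2
0.1 w7 152.4 w6 149.0
0.13 w7 150.6 w6 147.3
0.16 w7 148.9 w6 145.6
0.2 w7 146.4 w6 143.2
0.23 w7 144.5 w6 141.4
0.3 w7 140.0 w6 136.9
```

```bash
python3 -m pendant '[[[0,0,0.7],[0,0,0]],[[0,0,0.7],[0,0,0]],[[0,0,0.7],[0,0,0]],[[0,0,0.7],[0,0,0]],[[0,0,0.7],[0,0,0]],[[0,0,0.7],[0,0,0]],[[0,0,0.7],[0,0,0]],[[0,0,0.7],[0,0,0]]]' >/dev/null; python3 f.py; python3 t5.py 0
python3 - <<'E'
from h import *
c=snap('wrist','w8'); k=c['frame'][120:320,230:430]
cv2.imwrite('pics/w8c.png',cv2.resize(k[:,:,::-1],(600,600),interpolation=2))
E
```

```text
Fpush 6.93 [-0.59  5.71  4.35]
26.0 tcp [ 0.5041 -0.2038  0.1372] z [ 0.246 -0.622 -0.743] yawx 111.39 j [-14.6  20.9 -55.5 111.2 -35.4 108.9] F [-0.59  5.71  4.35] g 0.005 3.37
shift mm [ -0.3   0.6 -13.9] turn [0.003  0.0002 0.0012]
```

View pics/w8c.png

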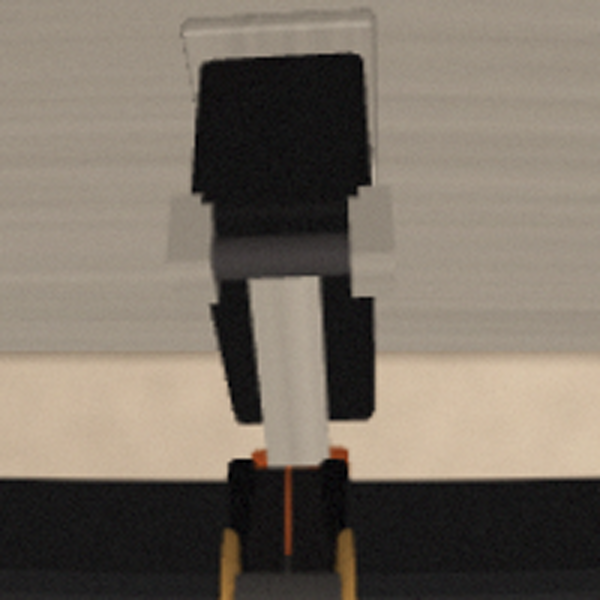

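The lever is clearly pressed: the hinge-to-roller gap went from about 185 to 172 crop px, which puts it at roughly 0.20-0.25 rad. It has been held for over a second, so I'll retract along the tool axis.

```bash
python3 -m pendant '[[[0,0,-5],[0,0,0]],[[0,0,-12],[0,0,0]],[[0,0,-20],[0,0,0]],[[0,0,-35],[0,0,0]],[[0,0,-60],[0,0,0]],[[0,0,-95],[0,0,0]],[[0,0,-110],[0,0,0]],[[0,0,-110],[0,0,0]],[[0,0,-110],[0,0,0]]]'
python3 - <<'E'
from h import *
st(); c=snap('wrist','w9'); t=snap('top','t9')
a=cv2.resize(cv2.imread('pics/w9.png')[60:360,160:560],(400,300)); b=cv2.resize(cv2.imread('pics/t9.png')[130:350,150:450],(400,293)); b=cv2.copyMakeBorder(b,0,7,0,0,0)
cv2.imwrite('pics/v9.png',cv2.hconcat([a,b]))
c['fish']=1;f=c['frame'].astype(int); m=(f[...,0]>150)&(f[...,1]<110)&(f[...,2]<60); m[:180]=0;m[300:]=0;m[:,:300]=0;m[:,360:]=0;v,u=np.nonzero(m);print(u.mean(),v.mean(),len(u))
az=np.radians(-68.7); X=np.array([np.cos(az),np.sin(az),0]); o=np.array([.5205,-.2444,.089])-.040*X-np.array([0,0,.027])
for th in(0,.16,.3): e=np.radians(34)-th; print(th,proj(c,o+.048*(np.cos(e)*X+np.array([0,0,np.sin(e)]))))
E
```

```text
time_s: 26.95
tcp_pos: [0.4767, -0.136, 0.2188]
ee_rot: [[-0.269, 0.931, 0.244], [0.692, 0.364, -0.624], [-0.67, 0.001, -0.742]]
wrist_force: [-0.2, -0.1, -0.2]
gripper_width: 0.007
gripper_force: 0.0
26.95 tcp [ 0.4767 -0.136   0.2188] z [ 0.244 -0.624 -0.742] yawx 111.29 j [  6.4  10.5 -55.4  77.5 -41.5 126.4] F [-0.22 -0.05 -0.23] g 0.007 0.0
329.1574074074074 239.32407407407408 432
0 (np.float64(328.05626467156713), np.float64(235.40716651337877))
0.16 (np.float64(327.9814715420161), np.float64(230.73488032523204))
0.3 (np.float64(327.9246558297332), np.float64(225.71528785956846))
```

View pics/v9.png

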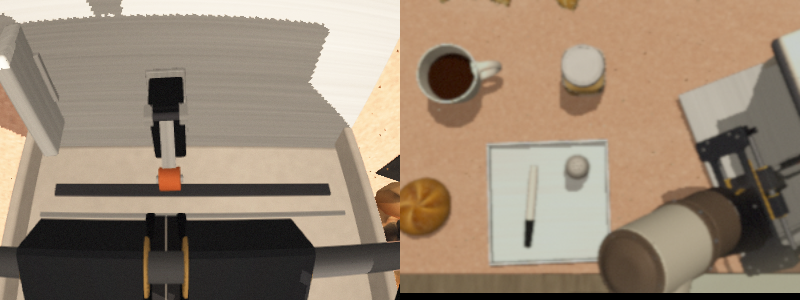

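The roller is back at its rest position, (329,239), and the robot touches nothing. The shaker stands and the marker lies in the tray, and the jar, mug and roll haven't moved. Handing in.

```bash
python3 -c 'from station import r; print(r.finish_job())'
```

```text
the job is handed in; nothing more can be done
None
```

The job is handed in, though no verdict came back: the shaker stands and the marker lies flat in the tray, and the roller was pressed to an estimated 0.22 rad (from force and camera images), held for over a second, and sprang back.

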